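# Slide test of an injection pump plunger

### The arm

A 6-joint arm with a two-finger parallel gripper is mounted at the origin on the work surface. World frame = base frame: x ahead of the robot, y to its left, z up, the work surface at z = 0. Lengths are in m, angles in rad, forces in N, time in s.
With the tool pointing down it reaches from about 0.3 to 0.875 m from the base axis. Payload 4.2 kg.
Tool frame: the origin (TCP) lies on the centre line of the jaws, within the pads' length; the fingertips stand 25 mm ahead of it and the grasp point (between the pads) lies 6 mm ahead of it; z points along the fingers, y is the line along which they close (so a half turn about z gives the same grasp; the last joint's range is limited). The gripper opens to 85 mm and grips with 20 to 120 N. Pads are 22 mm wide; open, the fingers measure 114 mm over their backs; the gripper's body (76 mm by 85 mm) begins 54 mm behind the grasp point. The pads swing forward as they close: fully open they stand 13 mm farther back than shut.
Start: joints at [1.175, 0.32, 1.565, -0, 1.257, -0.02], TCP at [0.211, 0.535, 0.256] pointing down, gripper open.
Joint ranges: [-3.11, 3.11], [-0.84, 2.01], [0.21, 2.61], [-1.34, 4.49], [0.05, 2.63], [-2.56, 2.56]. Speed limits (rad/s): [2.57, 2.57, 3.14, 3.14, 3.14, 3.14].

### API

Orientations are given as a unit quaternion [w, x, y, z].
In Python, from station import r, viewer gives the robot as it stands.
- The arm moves only by the tool move_arm, never from a script. Its argument "commands" is a list of rows, each an object with "translation": the shift along the tool's x, y, z in cm, a list of three; "roll": the turn about the tool's z in degrees; "gripper": the opening, from 0 (shut) to 1 (fully open). In form: [{"translation": [x, y, z], "roll": roll, "gripper": gripper}, ...]. A call has 1 to 20 rows; each row shifts and turns the commanded pose from where the row before left it, along the tool's axes as they then stand; what a row does not reach is not made up. A row lasts 1/8 s, in which the tool goes at most 62.5 mm and 10.7 degrees, less where a joint would pass 70% of its speed; a pose out of reach is approached as far as the arm can. A call with a gripper value outside its range is refused whole. The fingers move at their own pace and stop on an object; the grip force is fixed at half the most. Time passes only in rows, so rows that do not move let the fingers close. It gives the time, the measured TCP pose, the force, the opening and the grip force at its end, in the units of the state.
- r.state(): the state, without advancing time (a new reading comes with each control period).
- viewer.read_camera(name): name is "side" or "top"; returns a dict with "pixels" (400x640x3 uint8, red, green, blue), "z_map" (400x640 float32, m along the optical axis (not along the pixel's ray), 0 where there is no reading), "intrinsics" (3x3 intrinsics, pixels), "view" (4x4, takes a point from world to camera coordinates). Camera axes: x right, y down, z forward; pixel columns grow to the right and rows downward; lengths in m; the calibration is good to about 2 mm. A picture is of the moment at which its call begins.
- r.close_job(): hands the job in; it is judged then, once.
The state is a dict: "time": time; "joint_pos": joint angles; "joint_velocities": joint speeds; "joint_torque": joint torques, N m; "tool_pos": TCP position; "tcp_rot": TCP orientation; "ft_force": force on the tool from outside, world axes, zero at the start; "wrist_torque": the same for the moment, N m; "finger_gap": finger opening in m; "finger_force": force on a finger pad.
Only numpy, scipy, OpenCV 4.12 (cv2) and the standard library are available. Lean on these libraries where they do the work, as an engineer would, in place of code of your own. Each camera call takes 0.05 s, during which the arm holds its last target. There are 200 camera calls.

### The job

Do the slide test on the steel pump barrel: draw it straight back so that its brass nose comes out of the bored black block, lift it at least 15 cm above the bench and turn it nose down to a slope of about 45 degrees, so that the partly pulled-out plunger slides fully home by its own weight, with nothing touching the plunger. Finish while still holding the barrel up at that slope with the plunger home: do not put it down or let it go. Leave the bush, cap nut, can and spanner where they are.

Things in the scene. Friction and masses are not known exactly. Their poses are not given: they have to be found in the camera images.
- barrel: Pump barrel: bright steel cylinder 30 mm in diameter, 143 mm long, with a brass nose (18 mm diameter, 25 mm long) on one end; 0.55 kg with plunger. Origin on its axis, 83 mm from the nose tip, 58 mm from the steel body's nose end, 85 mm from its tail end. x axis along the barrel from nose to tail. Starts level in the fixture, axis 75 mm above the bench, nose roughly towards the robot.
- grip_point (a point): Good place to grip the barrel across its 30 mm diameter, from above: on its axis, at the barrel's origin, near its balance point. The black block begins 60 mm from it on the nose side, the V rest 68 mm from it on the tail side, at the start.
- nose_tip (a point): Centre of the brass nose's end face, on the barrel's axis.
- plunger (a joint): How far the plunger (12 mm rod in line with the barrel, red foot 22 mm in diameter) stands out at the tail, in m: 0 = fully home on its stop, 0.032 = right out; starts at 0.018 to 0.030. About 0.1 kg. It stays put while the barrel is level, begins to slide by its own weight at 16 to 25 degrees nose down, and at 45 degrees slides home in 1 to 2 s.
- plunger_foot (a point): Centre of the outer face of the plunger's red foot, on the barrel's axis; 32 mm beyond the barrel's tail end when the plunger is home.
- fixture: Fixture bolted to the bench: dark steel plate 270 x 260 x 12 mm carrying a bored black block (robot's side) and a blue V rest, open at the top, under the barrel's tail end (far side). Origin on the bench surface under the barrel's starting origin; x axis level, from block to V rest, z up. V rest: x 68 to 80 mm, 45 mm wide, its top 74 mm above the bench.
- bore_mouth (a point): Centre of the bore's mouth on the black block's face that looks to the V rest; axes as the fixture's. The level bore is 21 mm in diameter and goes through the block, which is 30 mm thick, 80 mm wide, its top 106 mm above the bench. The nose starts 23 mm deep in it, so the barrel must move 23 mm along +x before it can be lifted.
- bush: Bystander: brass bush, 34 mm outer diameter, 22 mm high, standing on the fixture's plate on its +y side. Origin at the centre of its underside.
- cap_nut: Bystander: turned steel cap nut, 32 mm diameter, 40 mm high, standing on the fixture's plate on its -y side. Origin at the centre of its underside.
- grease_can: Bystander: closed yellow can, 66 mm diameter, 100 mm high, standing on the bench to one side. Origin at the centre of its underside.
- spanner: Bystander: steel spanner 170 mm long lying on the bench to one side. Origin at its middle, underside.
Mind the look-alikes: they are no part of the job. What is meant by the barrel is not pink, and is the smaller of those in its own colour.

How it is judged:
On the way, in this order (a step that is already met when the one before it is completed fails the run):
1. the nose is drawn clear out of the block while the plunger still stands out (x of nose_tip in the frame of bore_mouth above 0.002 m and value of joint plunger above 0.012 m), for 0.1 s.
2. the raised barrel is turned nose down and the plunger has slid home (height (world z) of barrel above 0.14 m and angle between barrel's own x axis and vertical between 0.524 and 1.047 rad and value of joint plunger below 0.0025 m), for 0.2 s.
At the end, for the whole second after the job is handed in: The barrel is held still in the fingers, touching the fixture nowhere, its origin more than 140 mm above the bench, its axis sloping 30 to 60 degrees nose down, and the plunger within 2.5 mm of fully home (all of step 2 and contact force between the fingers and barrel above 1 N and contact force between barrel and fixture below 0.1 N and linear speed of barrel below 0.03 m/s and angular speed of barrel below 0.2 rad/s); the arm keeps its last pose, push and grip.
It fails at once if the plunger is pushed or touched (contact force between plunger and anything else above 0.5 N).
It fails at once if a bystander is moved more than 25 mm (distance of any of bush, cap_nut, grease_can, spanner from where it was at the start of the episode above 0.025 m).
It also fails if it takes over 40 s, if anything falls off the work surface, if the arm or the gripper's body presses on something with over 40 N, if the wrist force passes 120 N, or if a joint passes its speed limit or range.

## Working session

There is one attempt and no reset: what is moved stays moved. The work goes in short steps, Python scripts to look and compute and a tool call to move; the robot and the scene stay as the last step left them, time stands still between calls to the robot, and variables do not carry over. Pictures are saved under pics/ and viewed, at most 10 in all, crops included, and the job is handed in when it is done.

Besides the shell and the picture viewer there is one more tool, called after "Request:" as name(argument=value, ...), one argument or row to a line, values as JSON. move_arm: Moves the arm, as the interface text tells. Its arguments: {"type":"object","properties":{"commands":{"type":"array"}},"required":["commands"]}

```bash
ls; mkdir -p pics; cat > h.py <<'E'
import numpy as np, cv2
from station import r, viewer
def cam(n):
    c=viewer.read_camera(n); c['K']=np.array(c['intrinsics']); c['V']=np.array(c['view']); return c
def save(c,f,box=None,s=1):
    p=np.ascontiguousarray(c['pixels'][:,:,::-1])
    if box: p=p[box[1]:box[3],box[0]:box[2]]
    if s!=1: p=cv2.resize(p,None,fx=s,fy=s,interpolation=cv2.INTER_CUBIC)
    cv2.imwrite(f,p)
def pts(c):
    z=c['z_map']; v,u=np.indices(z.shape); K=c['K']
    P=np.stack([(u-K[0,2])/K[0,0]*z,(v-K[1,2])/K[1,1]*z,z,np.ones_like(z)],-1)
    W=P@np.linalg.inv(c['V']).T
    W[z<=0]=np.nan
    return W[...,:3]
def ray(c,u,v,h):
    Vi=np.linalg.inv(c['V']); K=c['K']
    d=Vi[:3,:3]@np.array([(u-K[0,2])/K[0,0],(v-K[1,2])/K[1,1],1]); o=Vi[:3,3]
    return o+d*(h-o[2])/d[2]
E
python3 - <<'E'
from h import *
for n in('top','side'):
    c=cam(n); save(c,f'pics/{n}0.png'); print(n,np.linalg.inv(c['V']).round(3).tolist(),c['K'].round(1).tolist())
print(r.state())
E
```

```text
pics
top [[-0.027, -0.996, 0.081, 0.428], [-0.999, 0.029, 0.014, -0.004], [-0.017, -0.081, -0.997, 1.495], [0.0, 0.0, 0.0, 1.0]] [[463.4, 0.0, 328.0], [0.0, 463.4, 202.9], [0.0, 0.0, 1.0]]
side [[0.841, -0.291, 0.455, 0.045], [-0.541, -0.436, 0.719, -0.785], [-0.011, -0.851, -0.525, 0.646], [0.0, 0.0, 0.0, 1.0]] [[384.9, 0.0, 319.9], [0.0, 384.9, 197.7], [0.0, 0.0, 1.0]]
{'time': 0.1, 'joint_pos': array([ 1.17499535e+00,  3.20233658e-01,  1.56553267e+00,  1.57692183e-05,
        1.25740943e+00, -1.99877066e-02]), 'joint_velocities': array([-1.01675521e-04, -1.64230442e-05, -3.83564285e-03, -1.97385091e-03,
        6.97913730e-04,  1.32900079e-03]), 'joint_torque': array([-4.15449740e-04, -4.16410518e+01, -2.34703034e+01,  6.10582015e-05,
        4.76530578e-03,  1.12753337e-06]), 'tool_pos': array([0.21088458, 0.53452598, 0.2555725 ]), 'tcp_rot': array([-1.70713640e-04,  1.86805124e-01,  9.82396671e-01, -7.72960696e-04]), 'ft_force': array([ 0.24972496, -0.14112079,  0.31040986]), 'wrist_torque': array([-0.00973587,  0.03289213,  0.0032529 ]), 'finger_force': 0.0, 'finger_gap': 0.08528000801535397}
```

View pics/top0.png

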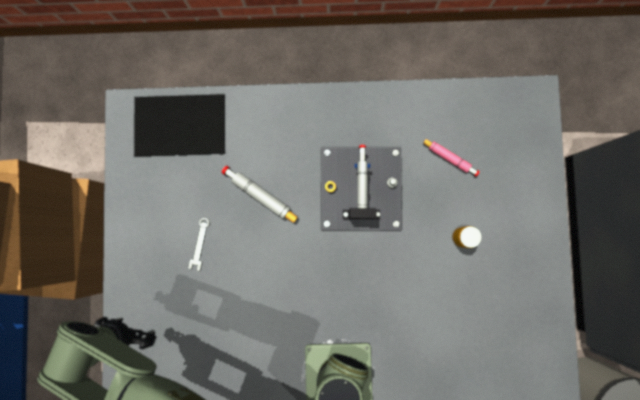

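View pics/side0.png

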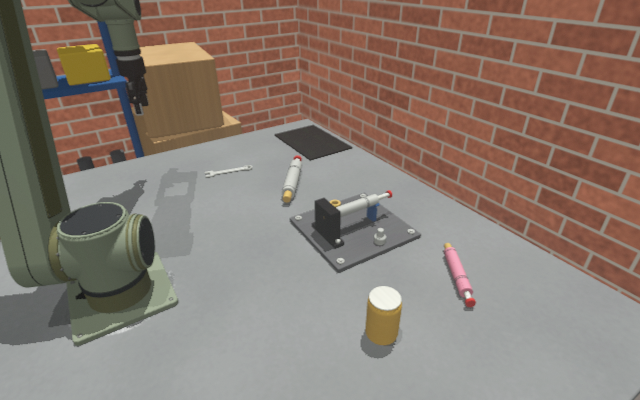

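Barrel candidates, top-view pixels:
- Large steel barrel lying on the bench at (260,195): larger of the two steel ones, a look-alike.
- Pink barrel at (452,158): a look-alike.
- Smaller steel barrel at (363,185), in the fixture between the black block (361,213) and the V rest: this is my choice. Side view: about (355,208).

Next I measure it and check the choice in a close crop.

```bash
python3 - <<'E'
from h import *
c=cam('top'); save(c,'pics/crop1.png',(300,130,420,245),5)
W=pts(c); W2=pts(cam('side'))
s=c['pixels'].astype(int)
def st(n,m,W=W): 
    p=W[m]; print(n,len(p),np.nanmean(p,0).round(4),np.nanmin(p,0).round(3),np.nanmax(p,0).round(3))
hsv=cv2.cvtColor(c['pixels'],cv2.COLOR_RGB2HSV).astype(int)
v,u=np.indices(hsv.shape[:2]); roi=(u>315)&(u<408)&(v>140)&(v<235)
red=roi&((hsv[...,0]<6)|(hsv[...,0]>174))&(hsv[...,1]>130)&(hsv[...,2]>80); st('red',red)
bar=roi&(W[...,2]>.08)&(W[...,2]<.097)&(hsv[...,1]<60)&(hsv[...,2]>120); st('barrel',bar)
blk=roi&(W[...,2]>.098)&(W[...,2]<.115); st('block',blk)
pl=roi&(W[...,2]>.006)&(W[...,2]<.018); st('plate',pl)
# barrel centreline rows by image: bright mask
for a,b in((158,165),(168,180),(182,195),(196,206)):
    m=(hsv[...,2]>150)&(hsv[...,1]<60)&(v>=a)&(v<b)&(abs(u-363)<14)
    uu,vv=u[m].mean(),v[m].mean(); print(a,b,uu.round(2),vv.round(2),ray(c,uu,vv,.085).round(4),m.sum()/(b-a))
uu,vv=u[red].mean(),v[red].mean();print('redray',ray(c,uu,vv,.083))
# side depth cloud of barrel
m=(W2[...,2]>.062)&(W2[...,2]<.095)&(W2[...,0]>.4)&(W2[...,0]<.62)&(abs(W2[...,1]+.09)<.08); st('side',m,W2)
p=W[blk]; print(cv2.minAreaRect((p[:,:2]*1000).astype(np.float32)))
p=W[bar]; print(cv2.minAreaRect((p[:,:2]*1000).astype(np.float32)), cv2.fitLine((p[:,:2]*1000).astype(np.float32),cv2.DIST_L2,0,.01,.01).ravel())
p=W[pl]; print(cv2.minAreaRect((p[:,:2]*1000).astype(np.float32)))
E
```

```text
red 11 [ 0.7175 -0.0927  0.0832] [ 0.715 -0.1    0.08 ] [ 0.72  -0.084  0.087]
barrel 439 [ 0.6037 -0.0888  0.0868] [ 0.527 -0.104  0.08 ] [ 0.71  -0.072  0.097]
block 267 [ 0.5094 -0.0855  0.1058] [ 0.495 -0.125  0.099] [ 0.524 -0.046  0.115]
plate 5267 [ 0.596  -0.0887  0.0119] [ 0.445 -0.244  0.006] [0.752 0.058 0.018]
158 165 361.94 161.44 [ 0.6677 -0.0916  0.085 ] 6.857142857142857
168 180 361.92 173.6 [ 0.63   -0.0903  0.085 ] 8.166666666666666
182 195 361.75 187.85 [ 0.5861 -0.0883  0.085 ] 8.461538461538462
196 206 361.5 200.5 [ 0.5473 -0.0863  0.085 ] 8.0
redray [ 0.71752744 -0.09274424  0.083     ]
side 557 [ 0.5391 -0.1     0.0806] [ 0.489 -0.13   0.062] [ 0.62  -0.046  0.095]
((509.4500732421875, -85.37364196777344), (78.39945220947266, 27.672163009643555), 88.42620086669922)
((618.5479125976562, -88.80764770507812), (27.810094833374023, 183.10215759277344), 88.11659240722656) [ 9.9930984e-01 -3.7146192e-02  6.0371741e+02 -8.8754410e+01]
((597.1996459960938, -92.66493225097656), (294.9682922363281, 302.2645263671875), 88.30916595458984)
```

View pics/crop1.png

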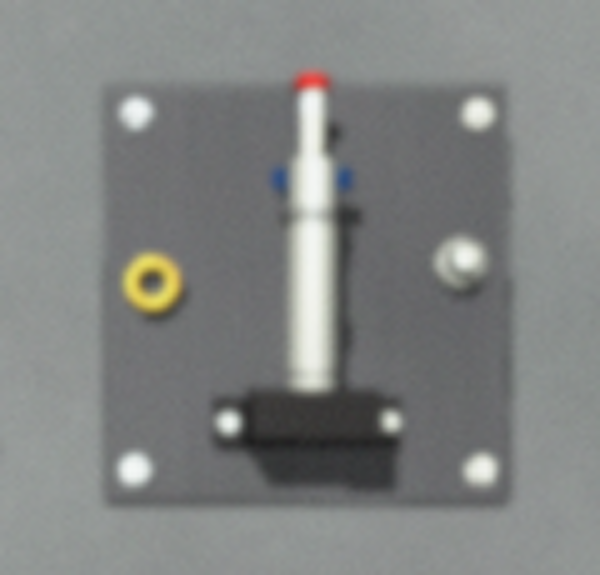

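The crop confirms the choice: the barrel sits between the black block (crop 320,415) and the blue V (crop 312,178), with its red foot at (312,80). The bush is at (152,282) and the cap nut at (462,258).

The measured heights (block 0.106 m, barrel top about 0.09 m) and lengths match the description. The origin comes out at about (0.584, -0.088) with yaw -2.1°. I'm moving over it now.

Request:
move_arm(
  commands=[
    {"translation": [0,0,0],"roll": -9.7,"gripper": 1},
    {"translation": [0,0,0],"roll": -9.7,"gripper": 1},
    {"translation": [-2.47,-3.81,0],"roll": 0,"gripper": 1},
    {"translation": [-2.47,-3.81,0],"roll": 0,"gripper": 1},
    {"translation": [-2.47,-3.81,0],"roll": 0,"gripper": 1},
    {"translation": [-2.47,-3.81,0],"roll": 0,"gripper": 1},
    {"translation": [-2.47,-3.81,0],"roll": 0,"gripper": 1},
    {"translation": [-2.47,-3.81,0],"roll": 0,"gripper": 1},
    {"translation": [-2.47,-3.81,0],"roll": 0,"gripper": 1},
    {"translation": [-2.47,-3.81,0],"roll": 0,"gripper": 1},
    {"translation": [-2.47,-3.81,0],"roll": 0,"gripper": 1},
    {"translation": [-2.47,-3.81,0],"roll": 0,"gripper": 1},
    {"translation": [-2.47,-3.81,0],"roll": 0,"gripper": 1},
    {"translation": [-2.47,-3.81,0],"roll": 0,"gripper": 1},
    {"translation": [-2.47,-3.81,0],"roll": 0,"gripper": 1},
    {"translation": [-2.47,-3.81,0],"roll": 0,"gripper": 1},
    {"translation": [-2.47,-3.81,0],"roll": 0,"gripper": 1},
    {"translation": [-2.47,-3.81,0],"roll": 0,"gripper": 1},
  ],
)

```text
time: 2.45
tool_pos: [0.5838, -0.0904, 0.2561]
tcp_rot: [-0.0, 0.019, 1.0, 0.0]
ft_force: [1.2, 0.4, 0.2]
finger_gap: 0.0855
finger_force: 0.0
```

Request:
move_arm(
  commands=[
    {"translation": [0,0.1,3.5],"roll": 0,"gripper": 1},
    {"translation": [0,0,3.5],"roll": 0,"gripper": 1},
    {"translation": [0,0,3.0],"roll": 0,"gripper": 1},
    {"translation": [0,0,2],"roll": 0,"gripper": 1},
    {"translation": [0,0,0],"roll": 0,"gripper": 1},
    {"translation": [0,0,0],"roll": 0,"gripper": 1},
  ],
)

```text
time: 3.2
tool_pos: [0.5839, -0.0881, 0.1371]
tcp_rot: [0.001, 0.019, 1.0, -0.0]
ft_force: [0.2, 0.2, 0.5]
finger_gap: 0.0855
finger_force: 0.0
```

```bash
python3 - <<'E'
from h import *
s=r.state(); print(s['tool_pos'],s['tcp_rot'],s['ft_force'],s['joint_pos'].round(2))
c=cam('side'); save(c,'pics/s2.png',(250,80,450,280),3)
E
```

```text
[ 0.58392112 -0.08807689  0.13710848] [ 7.16161038e-04  1.86162226e-02  9.99826445e-01 -6.22909810e-05] [0.23159763 0.24185817 0.47827093] [-0.17  0.44  1.7   0.    1.   -1.7 ]
```

View pics/s2.png

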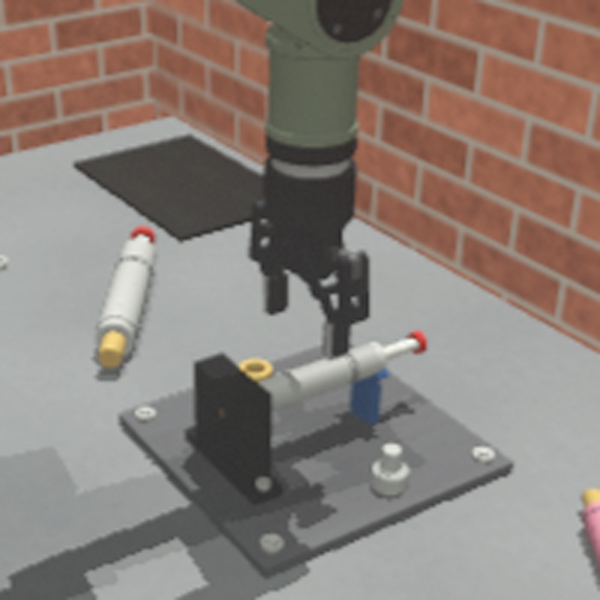

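The picture shows the open fingers straddling the barrel (crop about 275–345, 310–340), with both bystanders clear. Next I descend and grip.

Request:
move_arm(
  commands=[
    {"translation": [0,0,2.2],"roll": 0,"gripper": 1},
    {"translation": [0,0,2],"roll": 0,"gripper": 1},
    {"translation": [0,0,1],"roll": 0,"gripper": 1},
    {"translation": [0,0,0],"roll": 0,"gripper": 0},
    {"translation": [0,0,0],"roll": 0,"gripper": 0},
    {"translation": [0,0,0],"roll": 0,"gripper": 0},
    {"translation": [0,0,0],"roll": 0,"gripper": 0},
    {"translation": [0,0,0],"roll": 0,"gripper": 0},
    {"translation": [0,0,0],"roll": 0,"gripper": 0},
    {"translation": [0,0,0],"roll": 0,"gripper": 0},
  ],
)

```text
time: 4.5
tool_pos: [0.5839, -0.0895, 0.0856]
tcp_rot: [0.001, 0.018, 1.0, -0.001]
ft_force: [-1.9, -5.4, 3.6]
finger_gap: 0.0287
finger_force: 59.1
```

Request:
move_arm(
  commands=[
    {"translation": [0,-0.15,0.05],"roll": 0,"gripper": 0},
    {"translation": [-0.3,0,0],"roll": 0,"gripper": 0},
    {"translation": [-0.4,0,0],"roll": 0,"gripper": 0},
    {"translation": [-0.4,0,0],"roll": 0,"gripper": 0},
    {"translation": [-0.4,0,0],"roll": 0,"gripper": 0},
    {"translation": [-0.4,0,0],"roll": 0,"gripper": 0},
    {"translation": [-0.4,0,0],"roll": 0,"gripper": 0},
    {"translation": [-0.4,0,0],"roll": 0,"gripper": 0},
    {"translation": [-0.5,0,0],"roll": 0,"gripper": 0},
    {"translation": [0,0,0],"roll": 0,"gripper": 0},
    {"translation": [0,0,0],"roll": 0,"gripper": 0},
  ],
)

```text
time: 5.88
tool_pos: [0.6133, -0.0906, 0.0848]
tcp_rot: [-0.002, 0.019, 1.0, 0.0]
ft_force: [-6.7, -0.3, 7.1]
finger_gap: 0.0284
finger_force: 59.6
```

```bash
python3 - <<'E'
from h import *
c=cam('side'); save(c,'pics/s3.png',(300,150,420,270),5)
E
```

```text
(no output)
```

View pics/s3.png

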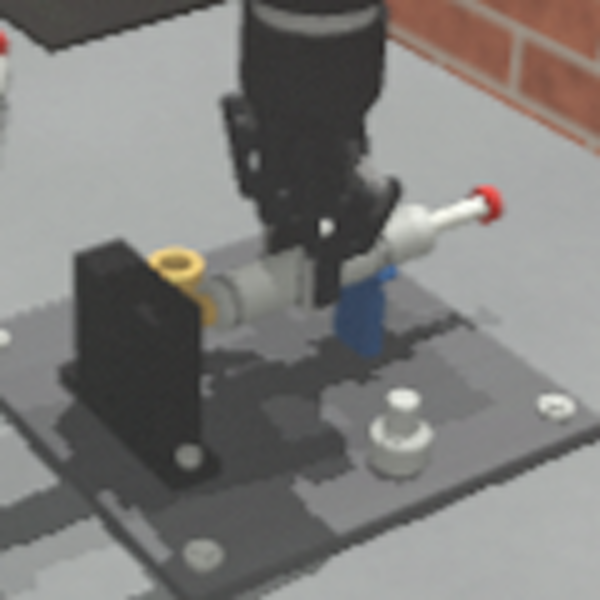

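The brass nose is out of the block and visible at crop (208,305), after 29 mm of travel. I'll back off a little more and lift.

Request:
move_arm(
  commands=[
    {"translation": [-0.3,0,0],"roll": 0,"gripper": 0},
    {"translation": [-0.3,0,0],"roll": 0,"gripper": 0},
    {"translation": [0,0,-0.3],"roll": 0,"gripper": 0},
    {"translation": [0,0,-0.7],"roll": 0,"gripper": 0},
    {"translation": [0,0,-1],"roll": 0,"gripper": 0},
    {"translation": [0,0,-1.5],"roll": 0,"gripper": 0},
    {"translation": [0,0,-1.5],"roll": 0,"gripper": 0},
    {"translation": [0,0,-1.5],"roll": 0,"gripper": 0},
    {"translation": [0,0,-1],"roll": 0,"gripper": 0},
    {"translation": [0,0,-0.5],"roll": 0,"gripper": 0},
    {"translation": [0,0,0],"roll": 0,"gripper": 0},
    {"translation": [0,0,0],"roll": 0,"gripper": 0},
  ],
)

```text
time: 7.42
tool_pos: [0.6209, -0.0909, 0.1632]
tcp_rot: [-0.001, 0.019, 1.0, 0.0]
ft_force: [-0.3, -0.8, -5.7]
finger_gap: 0.0281
finger_force: 59.5
```

```bash
cat > meas.py <<'E'
from h import *
import sys
s=r.state(); t=s['tool_pos']; print(t.round(4),s['ft_force'].round(1))
out={}
for n in('side','top'):
    c=cam(n); save(c,f'pics/{sys.argv[1]}_{n}.png'); W=pts(c)
    hsv=cv2.cvtColor(c['pixels'],cv2.COLOR_RGB2HSV).astype(int); h,sa,va=hsv[...,0],hsv[...,1],hsv[...,2]
    near=(np.linalg.norm(W-(t-[0,0,.01]),axis=-1)<.2)&(W[...,2]>.0)
    for k,m in(('red',((h<6)|(h>174))&(sa>130)&(va>80)),('brass',(h>12)&(h<28)&(sa>90)&(va>70)),('steel',(sa<60)&(va>120)&(W[...,2]>.06))):
        p=W[m&near]
        if len(p)>2: print(n,k,len(p),np.median(p,0).round(4),p.min(0).round(3),p.max(0).round(3))
        v,u=np.nonzero(m&near)
        if len(u)>2 : print('   px',u.mean().round(1),v.mean().round(1),u.min(),u.max(),v.min(),v.max())
E
python3 meas.py a
```

```text
[ 0.6209 -0.0909  0.1632] [-0.3 -0.8 -5.7]
side red 23 [ 0.7515 -0.1022  0.1582] [ 0.746 -0.106  0.144] [ 0.754 -0.09   0.164]
   px 402.1 166.2 399 404 163 170
side brass 125 [ 0.5878 -0.0086  0.0369] [ 0.519 -0.101  0.012] [0.634 0.029 0.163]
   px 337.8 195.5 330 345 182 209
side steel 474 [ 0.6135 -0.1011  0.1609] [ 0.492 -0.154  0.071] [ 0.748 -0.028  0.349]
   px 367.5 172.8 314 401 108 209
top red 14 [ 0.7533 -0.0947  0.1607] [ 0.751 -0.102  0.154] [ 0.757 -0.087  0.165]
   px 363.5 128.0 361 366 127 129
top brass 108 [0.598  0.0057 0.0316] [ 0.556 -0.096  0.006] [0.617 0.026 0.165]
   px 335.1 187.5 325 366 181 195
top steel 70 [ 0.5911 -0.0886  0.1642] [ 0.565 -0.099  0.148] [ 0.758 -0.03   0.241]
   px 360.9 167.8 343 365 127 192
```

The barrel is held level with its axis at about 0.153 m, and the plunger is still out (foot about 136 mm from the origin, same as before).

The tool can't pitch, so I'll turn the barrel in the grip instead. I'll carry it towards the robot until the steel tail body lies over the block's robot-side top edge (x about 0.494). Lowering it there makes the barrel pivot nose down about the pads.

Request:
move_arm(
  commands=[
    {"translation": [0.5,0,0],"roll": 0,"gripper": 0},
    {"translation": [1,0,0],"roll": 0,"gripper": 0},
    {"translation": [1.5,0,0],"roll": 0,"gripper": 0},
    {"translation": [2,0,0],"roll": 0,"gripper": 0},
    {"translation": [2.5,0,0],"roll": 0,"gripper": 0},
    {"translation": [2.5,0,0],"roll": 0,"gripper": 0},
    {"translation": [2.5,0,0],"roll": 0,"gripper": 0},
    {"translation": [2,0,0],"roll": 0,"gripper": 0},
    {"translation": [2,0,0],"roll": 0,"gripper": 0},
    {"translation": [1,0,0.5],"roll": 0,"gripper": 0},
    {"translation": [0.7,0,0.5],"roll": 0,"gripper": 0},
    {"translation": [0.3,0,0.5],"roll": 0,"gripper": 0},
    {"translation": [0,0,0.5],"roll": 0,"gripper": 0},
    {"translation": [0,0,0.5],"roll": 0,"gripper": 0},
    {"translation": [0,0,0],"roll": 0,"gripper": 0},
    {"translation": [0,0,0],"roll": 0,"gripper": 0},
  ],
)

```text
time: 9.52
tool_pos: [0.4367, -0.084, 0.1388]
tcp_rot: [0.0, 0.019, 1.0, 0.0]
ft_force: [-0.0, 0.0, -5.2]
finger_gap: 0.0282
finger_force: 59.5
```

```bash
python3 meas.py b|grep -v brass
```

```text
[ 0.4367 -0.084   0.1388] [-0.   0.  -5.2]
side red 23 [ 0.5655 -0.0961  0.1337] [ 0.562 -0.101  0.12 ] [ 0.57  -0.087  0.141]
   px 347.0 191.9 344 349 189 196
   px 284.2 213.2 271 337 204 218
side steel 575 [ 0.4383 -0.0948  0.1373] [ 0.351 -0.149  0.114] [ 0.565 -0.018  0.325]
   px 309.3 197.1 270 346 132 219
top red 16 [ 0.5705 -0.0885  0.1356] [ 0.568 -0.098  0.124] [ 0.574 -0.08   0.141]
   px 363.0 191.3 360 366 190 192
   px 361.5 257.5 332 365 189 265
top steel 143 [ 0.5174 -0.086   0.1364] [ 0.381 -0.099  0.125] [ 0.565 -0.022  0.217]
   px 362.0 209.6 342 367 193 256
```

Request:
move_arm(
  commands=[
    {"translation": [0,0,0.4],"roll": 0,"gripper": 0},
    {"translation": [0,0,0.3],"roll": 0,"gripper": 0},
    {"translation": [0,0,0.3],"roll": 0,"gripper": 0},
    {"translation": [0,0,0.3],"roll": 0,"gripper": 0},
    {"translation": [0,0,0.3],"roll": 0,"gripper": 0},
    {"translation": [0,0,0.3],"roll": 0,"gripper": 0},
    {"translation": [0,0,0],"roll": 0,"gripper": 0},
  ],
)

```text
time: 10.5
tool_pos: [0.4355, -0.084, 0.1203]
tcp_rot: [-0.001, 0.019, 1.0, -0.0]
ft_force: [-6.1, -0.2, 4.3]
finger_gap: 0.0281
finger_force: 61.7
```

```bash
python3 meas.py c|grep -v brass
```

```text
[ 0.4355 -0.084   0.1203] [-6.1 -0.2  4.3]
side red 19 [ 0.5625 -0.096   0.1415] [ 0.558 -0.1    0.132] [ 0.567 -0.088  0.146]
   px 345.9 189.6 343 348 187 193
   px 293.3 217.4 272 338 190 229
side steel 569 [ 0.4325 -0.0939  0.1259] [ 0.353 -0.148  0.09 ] [ 0.563 -0.017  0.306]
   px 308.6 201.9 271 345 141 229
top red 17 [ 0.567  -0.0883  0.1427] [ 0.564 -0.097  0.138] [ 0.571 -0.079  0.147]
   px 363.0 192.2 360 366 191 193
   px 351.3 235.7 328 365 186 264
top steel 143 [ 0.515  -0.0851  0.1349] [ 0.377 -0.099  0.1  ] [ 0.559 -0.019  0.202]
   px 361.5 211.0 341 367 195 257
```

View pics/c_side.png

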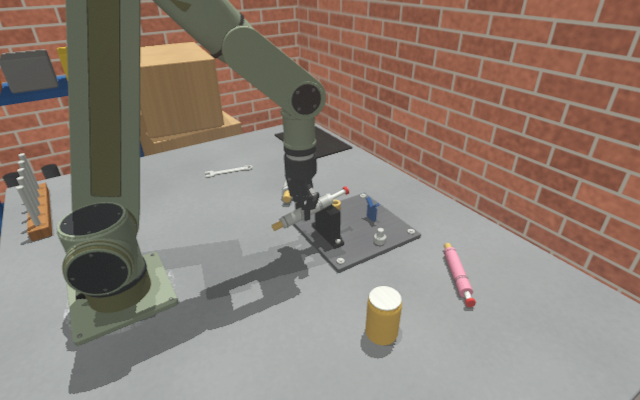

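It works: the barrel lies over the block at (325,210), nose low at (277,226) and red foot up at (346,190), tilted about 13° with only a few newtons. I'll keep lowering.

Request:
move_arm(
  commands=[
    {"translation": [0,0,0.3],"roll": 0,"gripper": 0},
    {"translation": [0,0,0.3],"roll": 0,"gripper": 0},
    {"translation": [0,0,0.3],"roll": 0,"gripper": 0},
    {"translation": [0,0,0.3],"roll": 0,"gripper": 0},
    {"translation": [0,0,0.3],"roll": 0,"gripper": 0},
    {"translation": [0,0,0.3],"roll": 0,"gripper": 0},
    {"translation": [0,0,0.3],"roll": 0,"gripper": 0},
    {"translation": [0,0,0.2],"roll": 0,"gripper": 0},
    {"translation": [0,0,0.2],"roll": 0,"gripper": 0},
    {"translation": [0,0,0],"roll": 0,"gripper": 0},
  ],
)

```text
time: 11.85
tool_pos: [0.436, -0.084, 0.0951]
tcp_rot: [-0.0, 0.019, 1.0, 0.0]
ft_force: [-4.4, -0.3, 3.8]
finger_gap: 0.0284
finger_force: 66.1
```

```bash
python3 meas.py d; python3 - <<'E'
import cv2
p=cv2.imread('pics/d_side.png')[120:260,240:400]; cv2.imwrite('pics/d_crop.png',cv2.resize(p,None,fx=4,fy=4,interpolation=cv2.INTER_CUBIC))
E
```

```text
[ 0.436  -0.084   0.0951] [-4.4 -0.3  3.8]
side red 18 [ 0.5263 -0.0958  0.155 ] [ 0.521 -0.101  0.146] [ 0.533 -0.089  0.161]
   px 334.4 188.8 332 337 186 191
side brass 102 [ 0.425  -0.082   0.0467] [ 0.366 -0.101  0.018] [0.607 0.021 0.148]
   px 306.0 220.5 279 339 191 245
side steel 461 [ 0.4255 -0.0931  0.1282] [ 0.381 -0.149  0.06 ] [ 0.53  -0.018  0.281]
   px 306.3 206.6 283 335 150 237
top red 35 [ 0.5311 -0.0863  0.1545] [ 0.525 -0.095  0.145] [ 0.541 -0.077  0.162]
   px 363.1 203.7 360 366 201 206
top brass 77 [ 0.5877 -0.0036  0.0341] [ 0.363 -0.093  0.   ] [0.61  0.022 0.055]
   px 341.9 212.6 326 364 183 260
top steel 80 [ 0.5058 -0.0847  0.1397] [ 0.437 -0.098  0.105] [ 0.523 -0.02   0.176]
   px 360.6 215.3 341 367 208 237
```

View pics/d_crop.png

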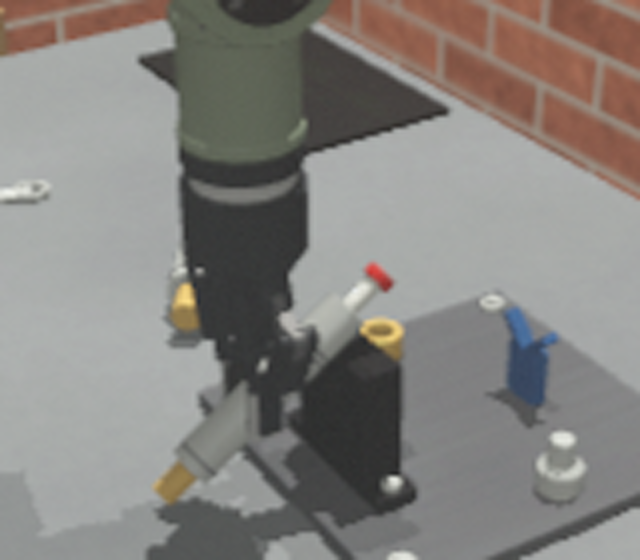

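The barrel is nose down at about 37° (nose at crop 175,480; red foot at 378,275), and the plunger is sliding home freely. The gripper body would foul the barrel above roughly 41°, so I'll stop tilting here and lift clear.

Request:
move_arm(
  commands=[
    {"translation": [0,0,-0.5],"roll": 0,"gripper": 0},
    {"translation": [0,0,-1],"roll": 0,"gripper": 0},
    {"translation": [0,0,-1.5],"roll": 0,"gripper": 0},
    {"translation": [0,0,-1.5],"roll": 0,"gripper": 0},
    {"translation": [0,0,-1.5],"roll": 0,"gripper": 0},
    {"translation": [0,0,-1.5],"roll": 0,"gripper": 0},
    {"translation": [0,0,-1.5],"roll": 0,"gripper": 0},
    {"translation": [0,0,-1.5],"roll": 0,"gripper": 0},
    {"translation": [0,0,-1],"roll": 0,"gripper": 0},
    {"translation": [0,0,-0.5],"roll": 0,"gripper": 0},
    {"translation": [0,0,0],"roll": 0,"gripper": 0},
    {"translation": [0,0,0],"roll": 0,"gripper": 0},
    {"translation": [0,0,0],"roll": 0,"gripper": 0},
    {"translation": [0,0,0],"roll": 0,"gripper": 0},
    {"translation": [0,0,0],"roll": 0,"gripper": 0},
    {"translation": [0,0,0],"roll": 0,"gripper": 0},
    {"translation": [0,0,0],"roll": 0,"gripper": 0},
    {"translation": [0,0,0],"roll": 0,"gripper": 0},
    {"translation": [0,0,0],"roll": 0,"gripper": 0},
    {"translation": [0,0,0],"roll": 0,"gripper": 0},
  ],
)

```text
time: 14.45
tool_pos: [0.4364, -0.084, 0.2148]
tcp_rot: [0.0, 0.019, 1.0, 0.0]
ft_force: [0.5, 0.8, -5.2]
finger_gap: 0.0281
finger_force: 64.4
```

```bash
python3 meas.py e; python3 - <<'E'
import cv2
p=cv2.imread('pics/e_side.png')[90:250,240:400]; cv2.imwrite('pics/e_crop.png',cv2.resize(p,None,fx=3.5,fy=3.5,interpolation=cv2.INTER_CUBIC))
E
```

```text
[ 0.4364 -0.084   0.2148] [ 0.5  0.8 -5.2]
side red 30 [ 0.5289 -0.0956  0.2717] [ 0.523 -0.1    0.261] [ 0.536 -0.082  0.278]
   px 335.6 145.9 332 339 143 150
side brass 67 [ 0.3773 -0.088   0.1709] [ 0.364 -0.1    0.107] [ 0.522 -0.081  0.181]
   px 282.3 199.6 275 334 195 206
side steel 501 [ 0.4255 -0.0937  0.211 ] [ 0.363 -0.149  0.079] [ 0.527 -0.022  0.401]
   px 305.1 172.7 274 335 98 209
top red 37 [ 0.5347 -0.0873  0.2711] [ 0.527 -0.096  0.262] [ 0.542 -0.079  0.28 ]
   px 366.1 199.4 363 369 197 202
top brass 34 [ 0.3763 -0.08    0.17  ] [ 0.368 -0.089  0.164] [ 0.382 -0.072  0.178]
   px 362.8 258.3 360 366 256 261
top steel 92 [ 0.507  -0.0848  0.2579] [ 0.388 -0.099  0.183] [ 0.526 -0.018  0.294]
   px 363.9 211.6 341 370 203 254
```

View pics/e_crop.png

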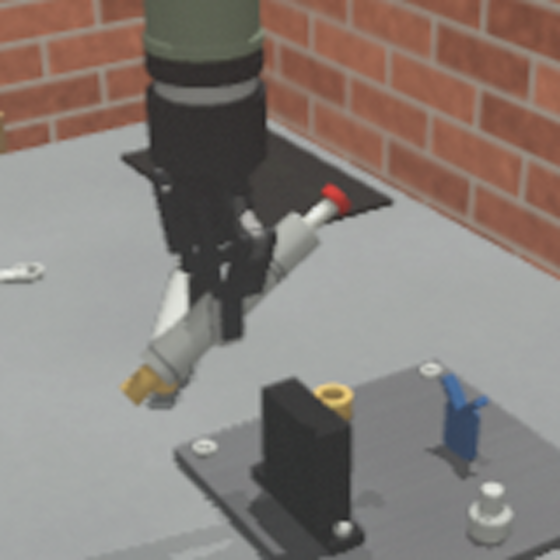

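The barrel is raised to about 0.205 m and the plunger is home: nose to foot spans 183 mm between colour centres, which is the expected home value. The slope is about 34°, closer to the 30° limit than I like. I'll press once more, about 4 mm deeper, to gain a few degrees.

Request:
move_arm(
  commands=[
    {"translation": [0,0,1],"roll": 0,"gripper": 0},
    {"translation": [0,0,2],"roll": 0,"gripper": 0},
    {"translation": [0,0,2.5],"roll": 0,"gripper": 0},
    {"translation": [0,0,2.5],"roll": 0,"gripper": 0},
    {"translation": [0,0,1.5],"roll": 0,"gripper": 0},
    {"translation": [0,0,1],"roll": 0,"gripper": 0},
    {"translation": [0,0,0.5],"roll": 0,"gripper": 0},
    {"translation": [0,0,0.4],"roll": 0,"gripper": 0},
    {"translation": [0,0,0.3],"roll": 0,"gripper": 0},
    {"translation": [0,0,0.3],"roll": 0,"gripper": 0},
    {"translation": [0,0,0.2],"roll": 0,"gripper": 0},
    {"translation": [0,0,0.2],"roll": 0,"gripper": 0},
    {"translation": [0,0,0],"roll": 0,"gripper": 0},
  ],
)

```text
time: 16.18
tool_pos: [0.4367, -0.0841, 0.0914]
tcp_rot: [0.001, 0.019, 1.0, -0.0]
ft_force: [-3.2, 0.3, 5.7]
finger_gap: 0.028
finger_force: 67.1
```

Request:
move_arm(
  commands=[
    {"translation": [0,0,-0.5],"roll": 0,"gripper": 0},
    {"translation": [0,0,-1],"roll": 0,"gripper": 0},
    {"translation": [0,0,-1.5],"roll": 0,"gripper": 0},
    {"translation": [0,0,-2],"roll": 0,"gripper": 0},
    {"translation": [0,0,-2],"roll": 0,"gripper": 0},
    {"translation": [0,0,-2],"roll": 0,"gripper": 0},
    {"translation": [0,0,-1.5],"roll": 0,"gripper": 0},
    {"translation": [0,0,-1],"roll": 0,"gripper": 0},
    {"translation": [0,0,-0.5],"roll": 0,"gripper": 0},
    {"translation": [0,0,0],"roll": 0,"gripper": 0},
    {"translation": [0,0,0],"roll": 0,"gripper": 0},
    {"translation": [0,0,0],"roll": 0,"gripper": 0},
    {"translation": [0,0,0],"roll": 0,"gripper": 0},
    {"translation": [0,0,0],"roll": 0,"gripper": 0},
    {"translation": [0,0,0],"roll": 0,"gripper": 0},
  ],
)

```text
time: 18.05
tool_pos: [0.4364, -0.084, 0.2108]
tcp_rot: [-0.0, 0.019, 1.0, 0.0]
ft_force: [-0.9, -0.5, -5.7]
finger_gap: 0.0283
finger_force: 65.1
```

```bash
python3 meas.py f
```

```text
[ 0.4364 -0.084   0.2108] [-0.9 -0.5 -5.7]
side red 31 [ 0.5252 -0.0947  0.2726] [ 0.52  -0.099  0.262] [ 0.534 -0.08   0.278]
   px 334.3 145.5 331 338 142 149
side brass 65 [ 0.3789 -0.089   0.1634] [ 0.367 -0.1    0.106] [ 0.522 -0.082  0.173]
   px 283.5 202.0 276 334 197 207
side steel 484 [ 0.4254 -0.093   0.207 ] [ 0.367 -0.149  0.08 ] [ 0.525 -0.022  0.397]
   px 305.2 173.8 275 334 100 209
top red 41 [ 0.53   -0.0867  0.2737] [ 0.524 -0.096  0.26 ] [ 0.539 -0.077  0.28 ]
   px 365.7 200.6 362 369 198 203
top brass 26 [ 0.3761 -0.0804  0.1623] [ 0.37  -0.09   0.152] [ 0.382 -0.072  0.171]
   px 362.9 257.7 360 366 256 260
top steel 91 [ 0.5069 -0.0846  0.2583] [ 0.391 -0.112  0.105] [ 0.522 -0.018  0.289]
   px 363.5 212.3 341 371 205 253
```

Request:
move_arm(
  commands=[
    {"translation": [0,0,0],"roll": 0,"gripper": 0},
    {"translation": [0,0,0],"roll": 0,"gripper": 0},
    {"translation": [0,0,0],"roll": 0,"gripper": 0},
    {"translation": [0,0,0],"roll": 0,"gripper": 0},
    {"translation": [0,0,0],"roll": 0,"gripper": 0},
    {"translation": [0,0,0],"roll": 0,"gripper": 0},
    {"translation": [0,0,0],"roll": 0,"gripper": 0},
    {"translation": [0,0,0],"roll": 0,"gripper": 0},
  ],
)

```text
time: 19.15
tool_pos: [0.4364, -0.084, 0.2108]
tcp_rot: [0.0, 0.019, 1.0, 0.0]
ft_force: [-0.4, -0.1, -5.9]
finger_gap: 0.0279
finger_force: 65.1
```

```bash
python3 meas.py g | grep -A1 -E "red|brass"; python3 -c "
from station import r; print(r.close_job())"
```

```text
side red 31 [ 0.5256 -0.0947  0.2732] [ 0.52  -0.098  0.264] [ 0.535 -0.083  0.279]
   px 334.3 145.5 331 338 142 149
side brass 65 [ 0.3788 -0.0887  0.1633] [ 0.367 -0.101  0.107] [ 0.521 -0.082  0.173]
   px 283.5 202.0 276 334 197 207
--
top red 40 [ 0.5309 -0.087   0.2731] [ 0.524 -0.096  0.262] [ 0.539 -0.077  0.279]
   px 365.8 200.6 362 369 198 203
top brass 27 [ 0.3763 -0.0804  0.1629] [ 0.37  -0.09   0.155] [ 0.385 -0.072  0.169]
   px 362.9 257.6 360 366 255 260
the job is handed in; nothing more can be done
None
```

The job is handed in, no verdict returned: by camera, the barrel is held still about 0.20 m up, sloping about 36° nose down rather than 45° (the gripper body would foul it above roughly 41°), with the plunger home.

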